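# Cap the two sample tubes by trial fit

## Task

Two of the three tubes in the rack still need their push-on caps, which stand on the pale blue mat. The sizes differ only slightly, so try the caps on the tubes until you know which tube each one belongs to, then press both caps fully home, level with the rack's deck; the widest tube takes neither cap and stays open. Leave the bottle, beaker, jar and tip box standing where they are.

Things in the scene. Friction and masses are not known exactly. Their poses are not given: they have to be found in the camera images.
- cap_small_mid (a point): the smaller cap: orange push-on cap, upright with its open mouth down: a plain round cup 34 mm tall, closed top 4 mm thick, skirt wall 4 mm, 34 mm outside and 26 mm bore. Point at its centre, half-way up (17 mm above its mouth, 17 mm under its top); z up. About 35 g.
- cap_large_mid (a point): the larger cap: orange push-on cap, upright with its open mouth down: a plain round cup 34 mm tall, closed top 4 mm thick, skirt wall 4 mm, 38 mm outside and 30 mm bore. Point at its centre, half-way up (17 mm above its mouth, 17 mm under its top); z up. About 35 g.
- port_a (a point): +y end well of the rack (56 x 56 mm, open): point at the well's centre, level with the deck top, 100 mm above the table; rack axes. A fixed upright tube fills the middle; its pale neck's rim is 8 mm below the deck top, bevelled (3 mm wide, 4.5 mm high). Which tube is in which well changes from run to run. 
- port_b (a point): Middle well of the rack (56 x 56 mm, open): point at the well's centre, level with the deck top, 100 mm above the table; rack axes. A fixed upright tube fills the middle; its pale neck's rim is 8 mm below the deck top, bevelled (3 mm wide, 4.5 mm high). Which tube is in which well changes from run to run. 
- port_c (a point): -y end well of the rack (56 x 56 mm, open): point at the well's centre, level with the deck top, 100 mm above the table; rack axes. A fixed upright tube fills the middle; its pale neck's rim is 8 mm below the deck top, bevelled (3 mm wide, 4.5 mm high). Which tube is in which well changes from run to run. 
- rack: White tube rack, fixed: 84 mm (x) by 286 mm (y), deck top 100 mm above the table, wells 75 mm apart along its y axis; green end plates across both ends (8 mm thick, centred 139 mm from the middle) reach 130 mm. Origin at the centre of its underside.
- mat: Pale blue bench mat, fixed, 260 mm (x) by 250 mm (y), 4 mm thick, on which the caps and the other things stand. Origin at the centre of its underside.
- bottle: Amber reagent bottle, 48 mm diameter, 120 mm tall; must be left standing where it is. Origin at the centre of its underside.
- beaker: Pale open beaker, 56 mm diameter at the rim, 60 mm tall; must be left standing where it is. Origin at the centre of its underside.
- jar: Small white jar with a grey lid, 40 mm diameter, 50 mm tall; must be left standing where it is. Origin at the centre of its underside.
- tipbox: Pipette-tip box with a green lid, 52 mm (x) by 72 mm (y), 45 mm tall; must be left standing where it is. Origin at the centre of its underside.
- cap_small: The smaller cap; origin at the centre of its mouth. It goes on the 24 mm neck only (the necks are 24, 28 and 32 mm wide). A cap that fits slides down until its skirt rests on the tube's blue collar, its top then 12 mm above the deck; one too small stops on the rim, its top 22 to 26 mm above the deck. While trying it on, hold a cap by its upper 12 mm or less (else fingers hit the deck).
- cap_large: The larger cap again; origin at the centre of its mouth. It belongs on the 28 mm neck, drops loosely over the 24 mm neck too, and does not go on the 32 mm neck. Pressing any fitting cap's top with more than 8 N (14 N does it) drives the collar down 10 mm; home, the cap's top is 2 mm above the deck. The collar stays down, and a cap pressed home can hardly be gripped again.
Things that resemble listed ones, but are neither listed nor needed, are in the scene too. Leave any pink or yellow look-alike of the cap_large alone.

How it is judged:
At the end, for the whole second after the job is handed in: Both caps are upright and at rest, each on a tube in a well of the rack (within 6 mm of the well's centre), pressed home so that its top stands no more than 6.5 mm above the deck. (Only the small cap on the narrowest tube and the large cap on the middle tube make this possible.) (((horizontal distance between cap_small_mid and port_a below 0.006 m and z of cap_small_mid in the frame of port_a between -0.022 and -0.0105 m) or (horizontal distance between cap_small_mid and port_b below 0.006 m and z of cap_small_mid in the frame of port_b between -0.022 and -0.0105 m) or (horizontal distance between cap_small_mid and port_c below 0.006 m and z of cap_small_mid in the frame of port_c between -0.022 and -0.0105 m)) and ((horizontal distance between cap_large_mid and port_a below 0.006 m and z of cap_large_mid in the frame of port_a between -0.022 and -0.0105 m) or (horizontal distance between cap_large_mid and port_b below 0.006 m and z of cap_large_mid in the frame of port_b between -0.022 and -0.0105 m) or (horizontal distance between cap_large_mid and port_c below 0.006 m and z of cap_large_mid in the frame of port_c between -0.022 and -0.0105 m)) and angle between each of cap_small_mid, cap_large_mid's own z axis and vertical below 0.12 rad and linear speed of each of cap_small, cap_large below 0.02 m/s); the robot touches nothing.
It fails at once if the bottle is moved more than 25 mm or tipped over (distance of bottle from where it was at the start of the episode above 0.025 m or angle between bottle's own z axis and vertical above 0.35 rad).
It fails at once if the beaker is moved more than 25 mm or tipped over (distance of beaker from where it was at the start of the episode above 0.025 m or angle between beaker's own z axis and vertical above 0.35 rad).
It fails at once if the jar is moved more than 25 mm or tipped over (distance of jar from where it was at the start of the episode above 0.025 m or angle between jar's own z axis and vertical above 0.35 rad).
It fails at once if the tipbox is moved more than 25 mm or tipped over (distance of tipbox from where it was at the start of the episode above 0.025 m or angle between tipbox's own z axis and vertical above 0.35 rad).
It also fails if it takes over 72 s, if anything falls off the work surface, if the arm or the gripper's body presses on something with over 40 N, if the wrist force passes 120 N, or if a joint passes its speed limit or range.

## Robot

A 6-joint arm with a two-finger parallel gripper is mounted at the origin on the work surface. World frame = base frame: x ahead of the robot, y to its left, z up, the work surface at z = 0. Lengths are in m, angles in rad, forces in N, time in s.
With the tool pointing down it reaches from about 0.35 to 0.975 m from the base axis. Payload 7.1 kg.
Tool frame: the origin (TCP) lies on the centre line of the jaws, within the pads' length; the fingertips stand r.nose_length ahead of it and the grasp point (between the pads) lies 5 mm behind it (r.nose_length is the distance from the TCP to the fingertips, in m); z points along the fingers, y is the direction in which the jaws open and shut (so a half turn about z gives the same grasp; the last joint's range is limited). The gripper opens to 88 mm and grips with 3 to 60 N. Pads are 20 mm wide; open, the fingers measure 115 mm over their backs; the gripper's body (75 mm by 178 mm) begins 61 mm behind the grasp point.
Start: joints at [-1.209, 0.423, 1.63, -0, 1.089, -0.019], TCP at [0.232, -0.58, 0.237] pointing down, gripper open.
Joint ranges: [-3, 3], [-0.9, 2.11], [0.09, 2.58], [-1.31, 4.45], [0.11, 2.69], [-2.54, 2.54]. Speed limits (rad/s): [2.39, 2.39, 3.01, 3.14, 3.14, 3.14].

## Interface

Orientations are given as a rotation vector (axis times angle).
In Python, from station import r gives the robot as it stands.
- The arm moves only by the tool send_rows, never from a script. Its argument "targets" is a list of rows, each a list of 4 numbers: the shift along the tool's x, y, z in cm, then the turn about the tool's z in rad. A call has 1 to 12 rows; each row is the pose to reach, as a shift and turn from the pose commanded when the call began, along the tool's axes at that moment; what a row does not reach only later rows make up. A row lasts 1/10 s, in which the tool goes at most 50 mm and 8.59 degrees, less where a joint would pass 70% of its speed; a pose out of reach is approached as far as the arm can. A call with a gripper value outside its range is refused whole. "gripper" is the gripper's target within -1 to 1 (fully open at 1, half-way at 0, shut at -1), set as the call begins (left out, the last holds). The fingers move at their own pace and stop on an object; "grip_force" is the grip in N (left out, the last holds). Time passes only in rows, so rows that repeat a pose let the fingers close. It gives the time, the measured TCP pose, the force and the opening at its end, in the units of the state.
- r.read_state(): the state, without advancing time (a new reading comes with each control period).
- r.snapshot(name): name is "scene" or "top" or "wrist"; returns a dict with "pixels" (400x640x3 uint8, red, green, blue), "fx", "fy", "cx", "cy" (pixels), "dist_coeffs" ([k1, k2, p1, p2, k3] as OpenCV has them; the pictures are not rectified), "T" (4x4, takes a point from camera to world coordinates). Camera axes: x right, y down, z forward; pixel columns grow to the right and rows downward; lengths in m; the calibration is good to about 2 mm. A picture is of the moment at which its call begins. There is no depth.
- r.close_job(): hands the job in, once; it reports no verdict.
Trained networks look in a picture, given as the dict that the camera call returned (one of the last four; its "shot" number tells which), for a name from the list of things; names that differ only in an ending like _2 or _b are one class to them, and where a whole thing is asked for, a point or a joint stands for the part that bears it (a point fixed in the world has none). Each returns a list of dicts, best first, with "confidence" (0 to 1); they miss things now and then, are a little off and sometimes report something else, mostly with a low value. They report only what shows in the picture. A call takes as long as a camera call. They do not tell look-alikes from the thing itself.
- r.search_frame(picture, query): "bbox" ([left, top, right, bottom] in pixels, round what is visible of it).
- r.place_of(picture, query): "at" ([column, row] in pixels: a listed point, or the origin of a listed thing).
The state is a dict: "time_s": time; "joint_positions": joint angles; "joint_velocities": joint speeds; "effort": joint torques, N m; "ee_pos": TCP position; "tool_rot": TCP orientation; "force": force on the tool from outside, world axes, zero at the start; "torque": the same for the moment, N m; "width": opening from 0.0 (shut) to 1.0 (fully open).
Only numpy, scipy, OpenCV 4.12 (cv2) and the standard library are available. Lean on these libraries where they do the work, as an engineer would, in place of code of your own. Each camera call takes 0.05 s, during which the arm holds its last target.

## Working session

There is one attempt and no reset: what is moved stays moved. The work goes in short steps, Python scripts to look and compute and a tool call to move; the robot and the scene stay as the last step left them, time stands still between calls to the robot, and variables do not carry over. Pictures are saved under pics/ and viewed, and the job is handed in when it is done.

Besides the shell and the picture viewer there is one more tool, called by a JSON object that holds its "fn" and its "kwargs". send_rows: Moves the arm, as the interface text tells. Its arguments: {"type":"object","properties":{"targets":{"type":"array"},"gripper":{"type":"number"},"grip_force":{"type":"number"}},"required":["targets"]}

```bash
ls; mkdir -p pics
python3 - <<'E'
from station import r
import cv2
print(r.nose_length, r.read_state())
for n in ("scene","top","wrist"):
    p=r.snapshot(n); cv2.imwrite(f"pics/{n}0.png",p["pixels"][:,:,::-1])
    print(n,p["shot"],p["fx"],p["T"].tolist() if hasattr(p["T"],'tolist') else p["T"],p["dist_coeffs"])
E
```

```text
pics
0.014 {'time_s': 0.0, 'joint_positions': array([-1.20899574e+00,  4.23845844e-01,  1.63070093e+00, -4.51022801e-05,
        1.08857750e+00, -1.89966670e-02]), 'joint_velocities': array([ 0.00054348,  0.00039575,  0.00097185,  0.00035349, -0.00036311,
       -0.00036946]), 'effort': array([-1.45229329e-03, -5.44637990e+01, -2.73668557e+01,  6.42918237e-02,
        2.27236538e-02, -1.15460157e-04]), 'ee_pos': array([ 0.23211217, -0.57972074,  0.23589426]), 'tool_rot': array([-3.08333906e+00, -5.94295427e-01,  4.71950460e-04]), 'force': array([ 0.30906769,  0.21339845, -0.97778924]), 'torque': array([ 0.0481948 ,  0.02615689, -0.01175498]), 'width': 0.9967330791532474}
scene 1 374.7675018310293 [[0.453591219992471, 0.6388623205557549, -0.6213774541451098, 0.9654340754685241], [0.8909872948970612, -0.3094938682558181, 0.33219751029179645, -0.22465720052906213], [0.01991596037753908, -0.7043212909504913, -0.7096019120859764, 0.5689093278993254], [0.0, 0.0, 0.0, 1.0]] [-0.04880746  0.          0.          0.          0.        ]
top 2 439.0567539739344 [[0.027444365783475682, -0.9960840750852515, 0.08404357291489602, 0.44130905317426056], [-0.999599270364123, -0.026763188517757237, 0.009221194492893972, -0.00154374369177203], [-0.006935811002008278, -0.08426296399914758, -0.9964194134117533, 0.9164968002503511], [0.0, 0.0, 0.0, 1.0]] [0.03317432 0.         0.         0.         0.        ]
wrist 3 335.043385913398 [[0.37163646723692517, -0.8910766605259259, -0.2605162591578897, 0.304002075020009], [-0.9283774114678406, -0.35710017934158717, -0.10293125759688938, -0.5523639043991175], [-0.0013107615835117744, 0.28011041926384866, -0.959966892618647, 0.38271342386478596], [0.0, 0.0, 0.0, 1.0]] [-0.01647924  0.          0.          0.          0.        ]
```

View pics/scene0.png

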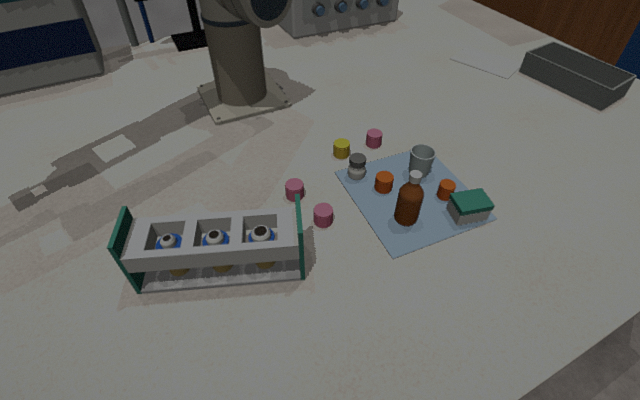

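View pics/top0.png

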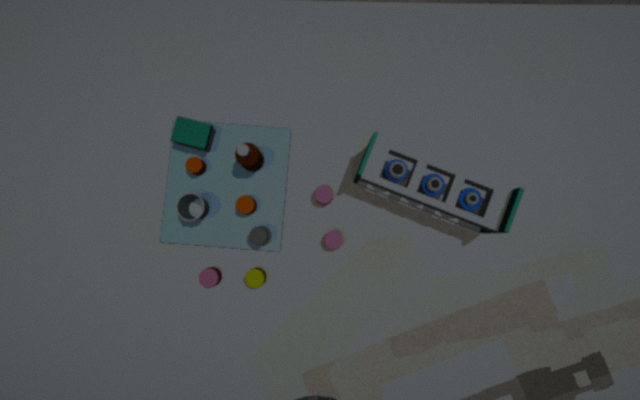

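```bash
cat > h.py <<'E'
import numpy as np, cv2
from scipy.spatial.transform import Rotation as R
from station import r
def K(p): return np.array([[p["fx"],0,p["cx"]],[0,p["fy"],p["cy"]],[0,0,1]])
def unproj(p,uv,z):
    T=np.array(p["T"]); n=cv2.undistortPoints(np.array([[uv]],float),K(p),np.array(p["dist_coeffs"]))[0,0]
    d=T[:3,:3]@np.array([n[0],n[1],1]); o=T[:3,3]
    return o+d*(z-o[2])/d[2]
def proj(p,X):
    T=np.linalg.inv(np.array(p["T"])); X=np.atleast_2d(np.array(X,float))
    return cv2.projectPoints(X,cv2.Rodrigues(T[:3,:3])[0],T[:3,3],K(p),np.array(p["dist_coeffs"]))[0][:,0]
def tool(X):
    "delta to X (world) in tool cm, from measured pose"
    s=r.read_state(); return R.from_rotvec(s["tool_rot"]).inv().apply(np.array(X)-s["ee_pos"])*100
E
python3 - <<'E'
from h import *
sc=r.snapshot("scene"); tp=r.snapshot("top")
for q,z in (("cap_small_mid",.021),("cap_large_mid",.021),("port_a",.1),("port_b",.1),("port_c",.1),("rack",0),("bottle",.004),("beaker",.004),("jar",.004),("tipbox",.004)):
    for p,n in((sc,"scene"),(tp,"top")):
        for d in r.place_of(p,q)[:4]:
            print(q,n,np.round(d["at"],1),round(d["confidence"],2),np.round(unproj(p,d["at"],z),4)[:2])
for p,n in((sc,"scene"),(tp,"top")):
    big=cv2.resize(p["pixels"],None,fx=5,fy=5,interpolation=cv2.INTER_CUBIC)[:,:,::-1]
    if n=="scene": a=big[5*200:5*285,5*120:5*280]; b=big[5*120:5*230,5*330:5*490]
    else: a=big[5*130:5*235,5*350:5*510]; b=big[5*110:5*230,5*150:5*310]
    cv2.imwrite(f"pics/{n}_r.png",a);cv2.imwrite(f"pics/{n}_m.png",b)
E
```

```text
cap_small_mid scene [444.9 184.8] 0.74 [0.5659 0.2717]
cap_small_mid scene [420.6 173.1] 0.35 [0.5123 0.2469]
cap_small_mid scene [464.6 215.1] 0.27 [0.6528 0.2506]
cap_small_mid top [197.9 168.6] 0.84 [0.5711 0.2594]
cap_large_mid scene [372.1 138.7] 0.85 [0.3581 0.2159]
cap_large_mid scene [323.3 213.1] 0.79 [5.247e-01 3.000e-04]
cap_large_mid scene [384.9 182.9] 0.74 [0.5045 0.1577]
cap_large_mid scene [292.9 193.2] 0.63 [ 0.4476 -0.0316]
cap_large_mid top [256.2 277. ] 0.89 [0.354  0.1308]
cap_large_mid top [330.9 235.5] 0.84 [ 0.4413 -0.0176]
cap_large_mid top [209.5 275.4] 0.83 [0.3548 0.2249]
cap_large_mid top [322.3 198.3] 0.65 [0.5167 0.0019]
port_a scene [163.4 233.5] 0.85 [ 0.516  -0.2818]
port_a scene [215.5 235. ] 0.71 [ 0.5553 -0.2073]
port_a scene [259.3 227.4] 0.59 [ 0.5708 -0.1393]
port_a top [197.7 135.2] 0.69 [0.6232 0.2399]
port_a top [437.2 182.3] 0.66 [ 0.5457 -0.2117]
port_a top [474.7 198.5] 0.64 [ 0.5172 -0.2808]
port_a top [394.8 167.7] 0.6 [ 0.5712 -0.1326]
port_b scene [163.4 233.5] 0.85 [ 0.516  -0.2818]
port_b scene [215.5 235. ] 0.71 [ 0.5553 -0.2073]
p
[... 472 characters left out ...]
 -0.2117]
port_c top [474.7 198.5] 0.64 [ 0.5172 -0.2808]
port_c top [394.8 167.7] 0.6 [ 0.5712 -0.1326]
rack scene [221.9 266. ] 0.8 [ 0.5429 -0.2122]
bottle scene [408.3 216. ] 0.74 [0.5937 0.1589]
bottle top [255.  160.7] 0.57 [0.5936 0.1455]
bottle top [198.6 136.1] 0.46 [0.6427 0.2663]
beaker scene [419.3 172.1] 0.67 [0.4942 0.2609]
beaker top [197.1 209.2] 0.92 [0.4884 0.2617]
beaker top [227.2 182. ] 0.25 [0.547  0.2018]
jar scene [352.9 171.6] 0.84 [0.4268 0.1242]
jar top [260.7 235.6] 0.88 [0.4372 0.1274]
jar top [197.4 209.2] 0.49 [0.4884 0.2611]
tipbox scene [466.9 214.5] 0.75 [0.6439 0.2708]
tipbox top [196.7 138.7] 0.58 [0.637 0.27 ]
tipbox top [198.5 208.7] 0.29 [0.4895 0.2589]
```

View pics/scene_r.png

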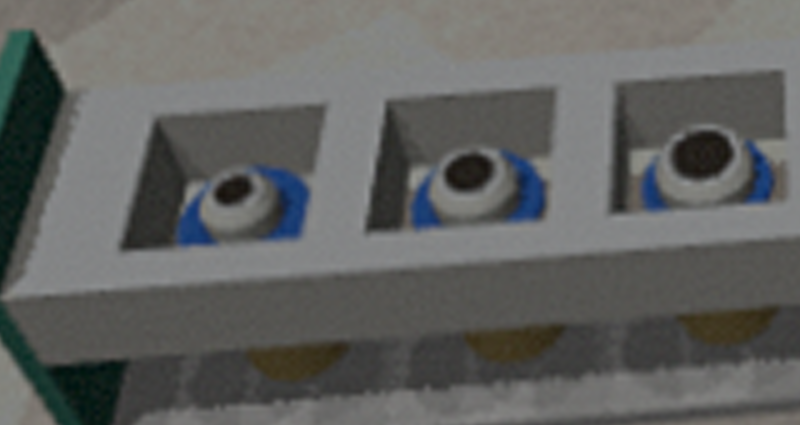

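View pics/top_r.png

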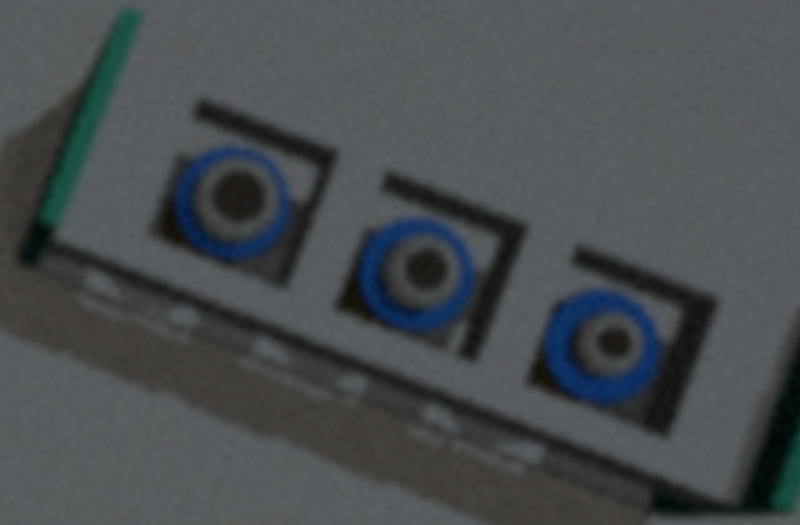

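View pics/scene_m.png

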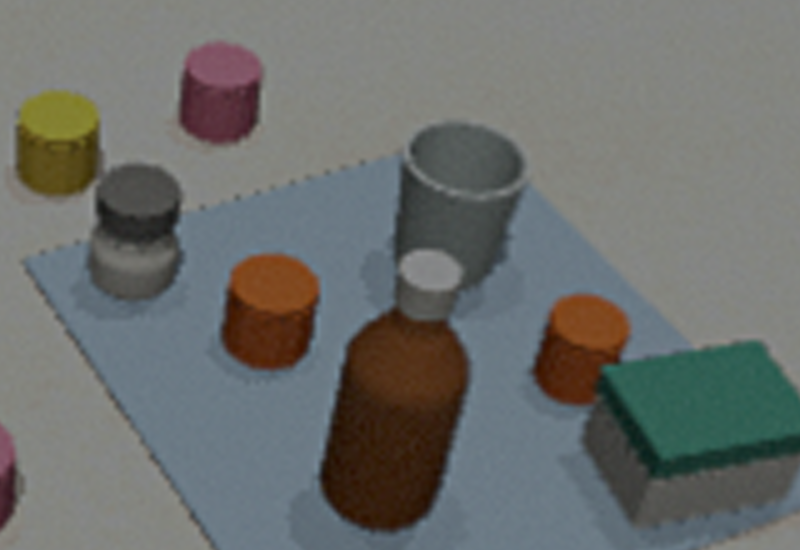

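View pics/top_m.png

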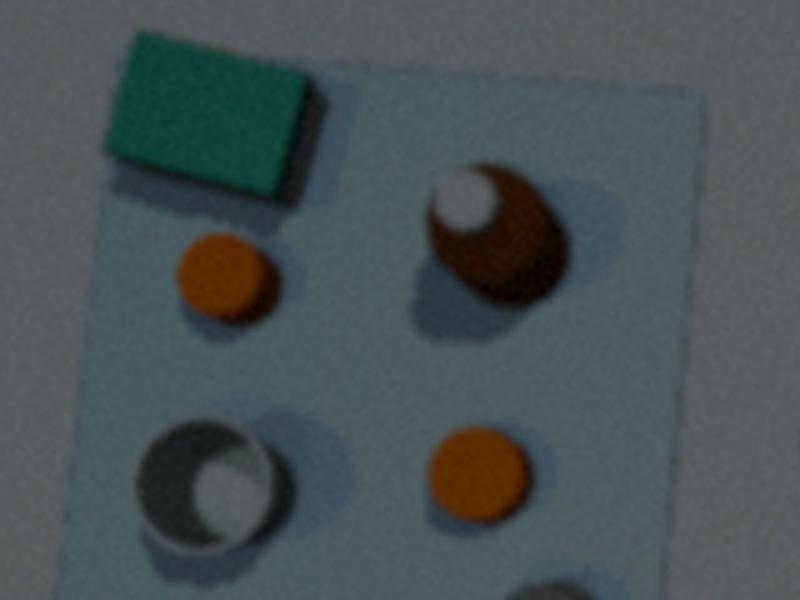

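```bash
cat >> h.py <<'E'
from scipy.optimize import least_squares
def hull_fit(p,mask_fn,rad,z0,h,x0):
    "fit a vertical cylinder's silhouette mask to position x,y"
    m=mask_fn(p["pixels"]).astype(np.uint8)
    n,l,st,ce=cv2.connectedComponentsWithStats(m)
    c=proj(p,[x0[0],x0[1],z0+h/2])[0]
    i=min((i for i in range(1,n) if st[i,4]>40),key=lambda i:np.hypot(*(ce[i]-c)))
    a=np.linspace(0,2*np.pi,40,endpoint=False)
    def cen(xy,rr):
        P=np.concatenate([np.c_[xy[0]+rr*np.cos(a),xy[1]+rr*np.sin(a),0*a+z] for z in (z0,z0+h)])
        H=cv2.convexHull(proj(p,P).astype(np.float32)); M=cv2.moments(H)
        return np.array([M["m10"]/M["m00"],M["m01"]/M["m00"]]),M["m00"]
    s=least_squares(lambda q:cen(q,rad)[0]-ce[i],x0[:2])
    return s.x,st[i,4],cen(s.x,rad)[1]
def orange(im):
    hsv=cv2.cvtColor(im,cv2.COLOR_RGB2HSV); return (hsv[...,0]>5)&(hsv[...,0]<16)&(hsv[...,1]>180)&(hsv[...,2]>40)
E
python3 - <<'E'
from h import *
sc=r.snapshot("scene"); tp=r.snapshot("top")
for p in(sc,tp):
  for x0 in((.568,.262),(.505,.158)):
    for rad in (.017,.019): print(x0,rad,hull_fit(p,orange,rad,.004,.034,x0))
print(unproj(tp,(245,204),.038),unproj(tp,(194.3,165.5),.038))
# rims from crops
for n,p,l in(("top",tp,[(350+240/5,130+195/5),(350+427/5,130+269/5),(350+614/5,130+342/5)]),("scene",sc,[(120+703/5,200+153/5),(120+468/5,200+172/5),(120+234/5,200+189/5)])):
  for uv in l: print(n,unproj(p,uv,.092))
E
```

```text
(0.568, 0.262) 0.017 (array([0.57685721, 0.26369819]), np.int32(252), 336.69024051656015)
(0.568, 0.262) 0.019 (array([0.57680637, 0.26371893]), np.int32(252), 394.29009873163886)
(0.505, 0.158) 0.017 (array([0.50029712, 0.15688725]), np.int32(313), 319.532862348482)
(0.505, 0.158) 0.019 (array([0.50025012, 0.15691023]), np.int32(313), 374.62728067999706)
(0.568, 0.262) 0.017 (array([0.57833879, 0.2668452 ]), np.int32(210), 303.66386542469263)
(0.568, 0.262) 0.019 (array([0.57832362, 0.26680092]), np.int32(210), 367.295806340524)
(0.505, 0.158) 0.017 (array([0.49921129, 0.15786842]), np.int32(268), 268.6606804296607)
(0.505, 0.158) 0.019 (array([0.49920045, 0.15782354]), np.int32(268), 328.7281969115138)
[0.49961135 0.15658755 0.038     ] [0.57473995 0.26200645 0.038     ]
top [ 0.57012045 -0.13990467  0.092     ]
top [ 0.54379763 -0.21036971  0.092     ]
top [ 0.51808625 -0.28004051  0.092     ]
scene [ 0.57149274 -0.13827647  0.092     ]
scene [ 0.54578025 -0.20949622  0.092     ]
scene [ 0.51981544 -0.27935096  0.092     ]
```

```bash
cat >> h.py <<'E'
def yaw():
    M=R.from_rotvec(r.read_state()["tool_rot"]).as_matrix(); return np.degrees(np.arctan2(M[1,1],M[0,1]))
E
python3 -c "
from h import *
print(tool([.575,.263,.2]),yaw())"
```

```text
[ 63.15113022 -65.54153594   3.67430342] -68.18169877676303
```

{"fn": "send_rows", "kwargs": {"targets": [[63.2, -65.5, 3.6, -2.34], [63.2, -65.5, 3.6, -2.34], [63.2, -65.5, 3.6, -2.34], [63.2, -65.5, 3.6, -2.34], [63.2, -65.5, 3.6, -2.34], [63.2, -65.5, 3.6, -2.34], [63.2, -65.5, 3.6, -2.34], [63.2, -65.5, 3.6, -2.34], [63.2, -65.5, 3.6, -2.34], [63.2, -65.5, 3.6, -2.34], [63.2, -65.5, 3.6, -2.34], [63.2, -65.5, 3.6, -2.34]], "gripper": 0.3, "grip_force": 20}}

```text
time_s: 2.55
ee_pos: [0.459, -0.0229, 0.2133]
tool_rot: [1.443, 2.79, 0.0]
force: [0.7, -1.1, -0.3]
width: 0.649
```

```bash
python3 -c "
from h import *
print(tool([.575,.263,.2]),yaw(),r.read_state()['ee_pos'])"
```

```text
[16.63176889 25.98682356  1.33388447] 35.307777089666 [ 0.45904496 -0.02291843  0.2132695 ]
```

{"fn": "send_rows", "kwargs": {"targets": [[16.6, 26.0, 1.3, -0.53], [16.6, 26.0, 1.3, -0.53], [16.6, 26.0, 1.3, -0.53], [16.6, 26.0, 1.3, -0.53], [16.6, 26.0, 1.3, -0.53], [16.6, 26.0, 1.3, -0.53], [16.6, 26.0, 1.3, -0.53], [16.6, 26.0, 1.3, -0.53], [16.6, 26.0, 1.3, -0.53], [16.6, 26.0, 1.3, -0.53]]}}

```text
time_s: 3.55
ee_pos: [0.5759, 0.2584, 0.2]
tool_rot: [-0.673, -3.068, 0.001]
force: [-0.4, -0.3, -1.1]
width: 0.649
```

Run:
```python
from h import *
w=r.snapshot("wrist"); cv2.imwrite("pics/w1.png",w["pixels"][:,:,::-1])
print(tool([.575,.263,.2]),yaw(),r.read_state()['ee_pos'])
for rad,x0 in((.017,(.575,.263)),(.019,(.5,.157))): print(hull_fit(w,orange,rad,.004,.034,x0),proj(w,[*x0,.038]))
for q in("cap_small_mid","bottle","tipbox","beaker"):
  for d in r.place_of(w,q)[:2]: print(q,d["at"],d["confidence"],unproj(w,d["at"],.021 if "cap" in q else .004)[:2])
```

```text
[0.28661879 0.37062968 0.01475303] 65.22647822169348 [0.57604942 0.25843382 0.20014874]
(array([0.57719979, 0.26250248]), np.int32(991), 1163.923008547863) [[325.6284387 186.3780552]]
(array([0.49983747, 0.15628891]), np.int32(1494), 1735.7215088477824) [[188.29906707 161.56278517]]
cap_small_mid [325.0, 184.0] 0.82 [0.57630536 0.2619703 ]
bottle [188.9, 157.1] 0.58 [0.49558726 0.14533908]
bottle [237.1, 236.6] 0.56 [0.59335148 0.14817886]
tipbox [355.7, 231.9] 0.58 [0.64281565 0.26870403]
tipbox [326.5, 176.8] 0.22 [0.57362015 0.26513631]
beaker [285.6, 105.8] 0.89 [0.49201631 0.25810369]
```

View pics/w1.png

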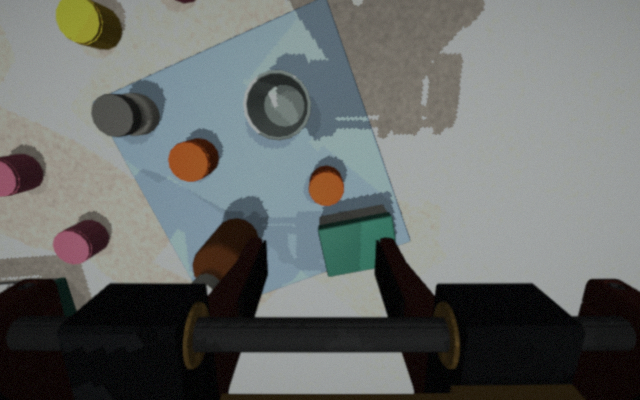

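```bash
cat >> h.py <<'E'
def topface(p,z,guess,win=30,frac=.8):
    "centroid of the bright orange top disc near guess; returns world pos, area, mask size"
    c=proj(p,[*guess[:2],z])[0]; im=p["pixels"]
    hsv=cv2.cvtColor(im,cv2.COLOR_RGB2HSV); m=(hsv[...,0]<18)&(hsv[...,1]>150)
    yy,xx=np.mgrid[:im.shape[0],:im.shape[1]]; m&=np.hypot(xx-c[0],yy-c[1])<win
    v=cv2.GaussianBlur(hsv[...,2],(3,3),0).astype(float); ref=np.percentile(v[m],90); m&=v>frac*ref
    n,l,st,ce=cv2.connectedComponentsWithStats(m.astype(np.uint8)); i=1+np.argmax(st[1:,4])
    cs,_=cv2.findContours((l==i).astype(np.uint8),cv2.RETR_EXTERNAL,cv2.CHAIN_APPROX_NONE)
    e=cv2.fitEllipse(max(cs,key=len))
    return unproj(p,ce[i],z)[:2],unproj(p,e[0],z)[:2],e,st[i,4]
E
python3 - <<'E'
from h import *
for n in("wrist","top","scene"):
  w=r.snapshot(n)
  for g in((.5765,.2625),(.4997,.157)):
    try: print(n,topface(w,.038,g,30 if n=="wrist" else 14))
    except Exception as e: print(e)
E
```

```text
wrist (array([0.57695225, 0.2625126 ]), array([0.57695217, 0.26250946]), ((324.811767578125, 188.04177856445312), (31.790876388549805, 32.81399154663086), 95.0329818725586), np.int32(864))
wrist (array([0.49977727, 0.15660405]), array([0.49975191, 0.15659546]), ((186.60122680664062, 161.12940979003906), (35.03363037109375, 39.952003479003906), 136.58665466308594), np.int32(1152))
top (array([0.57248173, 0.25276218]), array([0.57238181, 0.25279924]), ((198.81248474121094, 166.78184509277344), (2.9000682830810547, 10.273432731628418), 28.18227767944336), np.int32(30))
top (array([0.49949876, 0.1574181 ]), array([0.49948898, 0.15740317]), ((244.59091186523438, 204.04995727539062), (16.28241729736328, 17.311901092529297), 55.17277145385742), np.int32(245))
scene (array([0.57914104, 0.26254856]), array([0.57908798, 0.26252961]), ((447.47247314453125, 184.12515258789062), (9.338366508483887, 14.518458366394043), 109.32610321044922), np.int32(123))
scene (array([0.5013062 , 0.15587499]), array([0.50133712, 0.15590903]), ((384.3804626464844, 176.38238525390625), (10.653005599975586, 16.455480575561523), 98.9697494506836), np.int32(156))
```

```bash
python3 -c "
from h import *
print(tool([.5767,.2625,.042]),yaw(),r.read_state()['ee_pos'])"
```

```text
[ 0.09873834  0.25417499 15.81738372] 65.29264481781594 [0.57649978 0.25976152 0.20017351]
```

{"fn": "send_rows", "kwargs": {"targets": [[0, 0, 0, 0], [0, 0, 0, 0], [0, 0, 0, 0], [0, 0, 0, 0], [0, 0, 0, 0], [0, 0, 0, 0]]}}

```text
time_s: 4.55
ee_pos: [0.5764, 0.2601, 0.1999]
tool_rot: [-0.671, -3.069, 0.0]
force: [0.1, 0.5, 0.1]
width: 0.652
```

```bash
python3 -c "
from h import *
print(tool([.5767,.2625,.042]),yaw(),r.read_state()['ee_pos'])"
```

```text
[ 0.07544687  0.23497398 15.7921113 ] 65.31954963797618 [0.57641778 0.26005592 0.19992123]
```

{"fn": "send_rows", "kwargs": {"targets": [[0.08, 0.23, 4, 0], [0.08, 0.23, 8, 0], [0.08, 0.23, 11, 0], [0.08, 0.23, 13, 0], [0.08, 0.23, 14.5, 0], [0.08, 0.23, 15.8, 0], [0.08, 0.23, 15.8, 0], [0.08, 0.23, 15.8, 0]]}}

```text
time_s: 5.35
ee_pos: [0.5771, 0.2627, 0.0425]
tool_rot: [0.671, 3.068, 0.001]
force: [0.6, 0.1, 0.0]
width: 0.652
```

{"fn": "send_rows", "kwargs": {"targets": [[0, 0, 0, 0], [0, 0, 0, 0], [0, 0, 0, 0], [0, 0, 0, 0], [0, 0, 0, 0], [0, 0, 0, 0]], "gripper": -0.5}}

```text
time_s: 5.95
ee_pos: [0.5771, 0.2627, 0.0427]
tool_rot: [0.671, 3.068, 0.001]
force: [-0.9, 0.5, 5.9]
width: 0.377
```

Run:
```python
from h import *
print(yaw(),r.read_state()['ee_pos'],r.read_state()['width']*88)
w=r.snapshot("wrist"); cv2.imwrite("pics/w2.png",w["pixels"][:,:,::-1])
```

```text
65.31576084379648 [0.5770748  0.26265779 0.0426589 ] 33.16318118712211
```

View pics/w2.png

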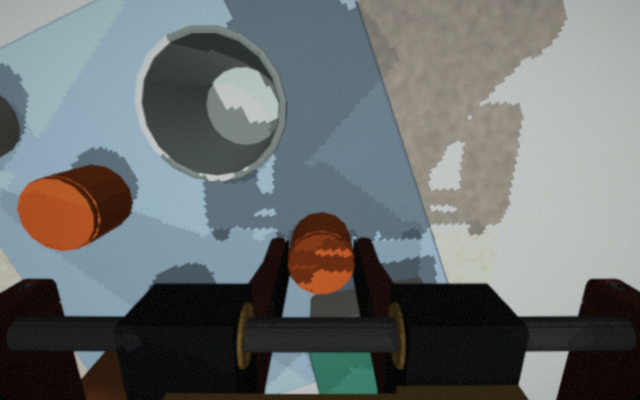

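{"fn": "send_rows", "kwargs": {"targets": [[0, 0, -2, 0], [0, 0, -6, 0], [0, 0, -11, 0], [0, 0, -15.5, 0], [0, 0, -15.5, 0], [0, 0, -15.5, 0]]}}

```text
time_s: 6.6
ee_pos: [0.577, 0.2626, 0.1979]
tool_rot: [0.671, 3.067, 0.002]
force: [-0.3, 0.4, -0.9]
width: 0.382
```

```bash
cat >> h.py <<'E'
def held(rad,dz=-.0047,name="pics/x.png"):
    w=r.snapshot("wrist"); s=r.read_state(); Rm=R.from_rotvec(s["tool_rot"])
    e=s["ee_pos"]; im=w["pixels"]
    big=cv2.resize(im[150:350,200:440],None,fx=3,fy=3)[:,:,::-1].copy()
    a=np.linspace(0,2*np.pi,60)
    for z,c in((dz,(0,255,0)),(dz-.034,(255,255,0))):
        P=np.c_[e[0]+rad*np.cos(a),e[1]+rad*np.sin(a),0*a+e[2]+z]
        q=(proj(w,P)-[200,150])*3
        cv2.polylines(big,[q.astype(int)],True,c,1)
    cv2.imwrite(name,big)
    print("ee",e,"yaw",yaw(),"w",s["width"]*88,"F",s["force"])
E
python3 -c "
from h import *
held(.017,name='pics/h1.png')
print(tool([.519,-.2797,.2]))"
```

```text
ee [0.57602607 0.26218085 0.19626064] yaw 65.31393163438804 w 33.64909856662744 F [-0.16867992 -0.01509839 -0.0913333 ]
[-17.44975601 -51.6177777   -0.34523096]
```

View pics/h1.png

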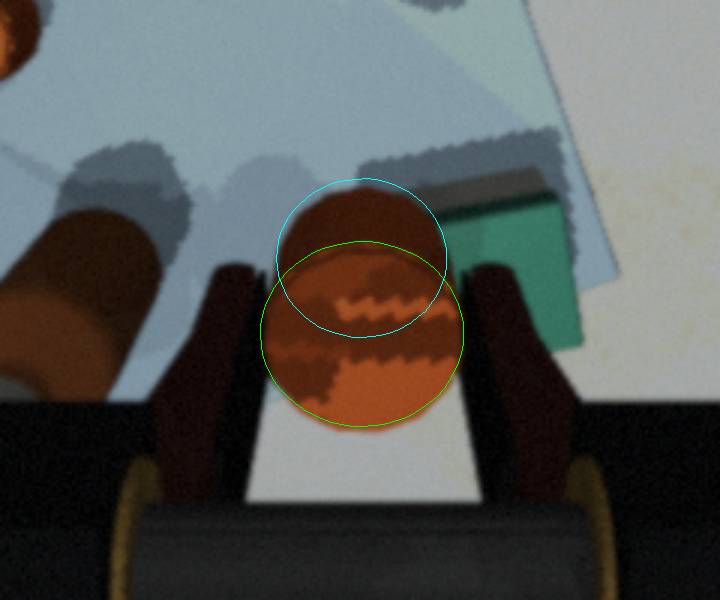

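```bash
python3 -c "
from h import *
print(tool([.564,-.300,.22]))"
```

```text
[-22.38487525 -51.58444855  -2.34882456]
```

{"fn": "send_rows", "kwargs": {"targets": [[-0.5, -1.2, -2.3, 0], [-22.4, -51.6, -2.3, 0], [-22.4, -51.6, -2.3, 0], [-22.4, -51.6, -2.3, 0], [-22.4, -51.6, -2.3, 0], [-22.4, -51.6, -2.3, 0], [-22.4, -51.6, -2.3, 0], [-22.4, -51.6, -2.3, 0], [-22.4, -51.6, -2.3, 0], [-22.4, -51.6, -2.3, 0], [-22.4, -51.6, -2.3, 0], [-22.4, -51.6, -2.3, 0]]}}

```text
time_s: 7.85
ee_pos: [0.5631, -0.3014, 0.2171]
tool_rot: [-0.671, -3.065, -0.002]
force: [0.3, 0.0, 0.1]
width: 0.381
```

```bash
python3 -c "
from h import *
print(tool([.564,-.300,.22]),r.read_state()['ee_pos'])"
```

```text
[-0.02128479  0.16170708 -0.28648722] [ 0.56311986 -0.30137379  0.21713543]
```

{"fn": "send_rows", "kwargs": {"targets": [[0, 0, 0, 0], [0, 0, 0, 0], [0, 0, 0, 0], [0, 0, 0, 0], [0, 0, 0, 0]]}}

```text
time_s: 8.35
ee_pos: [0.5649, -0.2985, 0.2198]
tool_rot: [-0.669, -3.069, -0.0]
force: [-0.0, 0.5, -0.2]
width: 0.386
```

Run:
```python
from h import *
w=r.snapshot("wrist"); cv2.imwrite("pics/w3.png",w["pixels"][:,:,::-1])
import pickle; pickle.dump(w,open("w3.pkl","wb"))
print(r.read_state()['ee_pos'])
print(proj(w,[[.571,-.139,.092],[.5448,-.21,.092],[.519,-.2797,.092]]))
```

```text
[ 0.56496229 -0.29866326  0.21993885]
[[505.00479336 126.04955025]
 [411.03390947 132.99596232]
 [319.07516315 139.86363667]]
```

View pics/w3.png

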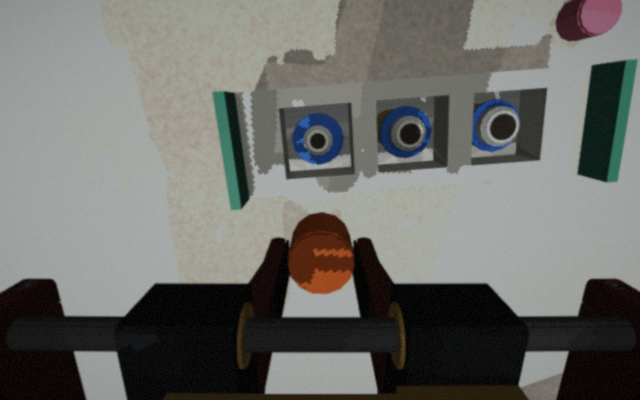

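Run:
```python
from h import *
import pickle; w=pickle.load(open("w3.pkl","rb"))
im=w["pixels"]; big=cv2.resize(im[80:190,260:540],None,fx=2.85,fy=2.85,interpolation=cv2.INTER_CUBIC)[:,:,::-1].copy()
a=np.linspace(0,2*np.pi,60)
for (x,y),rad in(((.571,-.139),.016),((.5448,-.21),.014),((.519,-.2797),.012)):
    for z,rr,c in((.0875,rad,(0,255,0)),(.092,rad-.003,(0,0,255))):
        q=(proj(w,np.c_[x+rr*np.cos(a),y+rr*np.sin(a),0*a+z])-[260,80])*2.85
        cv2.polylines(big,[q.astype(int)],True,c,1)
cv2.imwrite("pics/w3r.png",big)
# dark hole centroid
g=cv2.cvtColor(im,cv2.COLOR_RGB2GRAY)
for (x,y) in((.571,-.139),(.5448,-.21),(.519,-.2797)):
    c=proj(w,[x,y,.092])[0]; yy,xx=np.mgrid[:400,:640]; m=(np.hypot(xx-c[0],yy-c[1])<16)&(g<70)
    n,l,st,ce=cv2.connectedComponentsWithStats(m.astype(np.uint8)); 
    i=min(range(1,n),key=lambda i:np.hypot(*(ce[i]-c)) if st[i,4]>30 else 99); print(st[i],ce[i],unproj(w,ce[i],.092))
```

```text
[491 114  25  25 481] [502.62370062 126.3991684 ] [ 0.57046985 -0.14083927  0.092     ]
[400 123  21  22 339] [409.68141593 133.57817109] [ 0.5447809  -0.21115576  0.092     ]
[310 133  15  16 184] [317.21195652 140.69021739] [ 0.51897352 -0.28134821  0.092     ]
```

View pics/w3r.png

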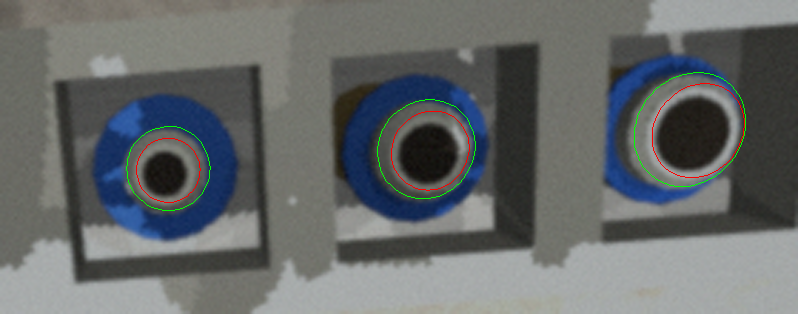

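```bash
python3 -c "
from h import *
print(tool([.5185,-.2805,.14]),r.read_state()['ee_pos'])"
```

```text
[ 4.97881331 -0.28182483  7.99504097] [ 0.56496229 -0.29866326  0.21993885]
```

{"fn": "send_rows", "kwargs": {"targets": [[2.5, -0.15, 2, 0], [5.0, -0.28, 4, 0], [5.0, -0.28, 6, 0], [5.0, -0.28, 7.5, 0], [5.0, -0.28, 8, 0], [5.0, -0.28, 8, 0], [5.0, -0.28, 8, 0], [5.0, -0.28, 8, 0], [5.0, -0.28, 8, 0]]}}

```text
time_s: 9.3
ee_pos: [0.5187, -0.2818, 0.1407]
tool_rot: [0.671, 3.068, -0.001]
force: [-1.3, 0.5, -1.7]
width: 0.378
```

```bash
python3 -c "
from h import *
print(tool([.5185,-.2805,.14]))
held(.017,name='pics/h2.png')"
```

```text
[0.07038214 0.11547925 0.06625903]
ee [ 0.51850506 -0.2817794   0.14054281] yaw 65.31413752623392 w 32.931659511221376 F [0.46464258 0.06936182 0.1021528 ]
```

View pics/h2.png

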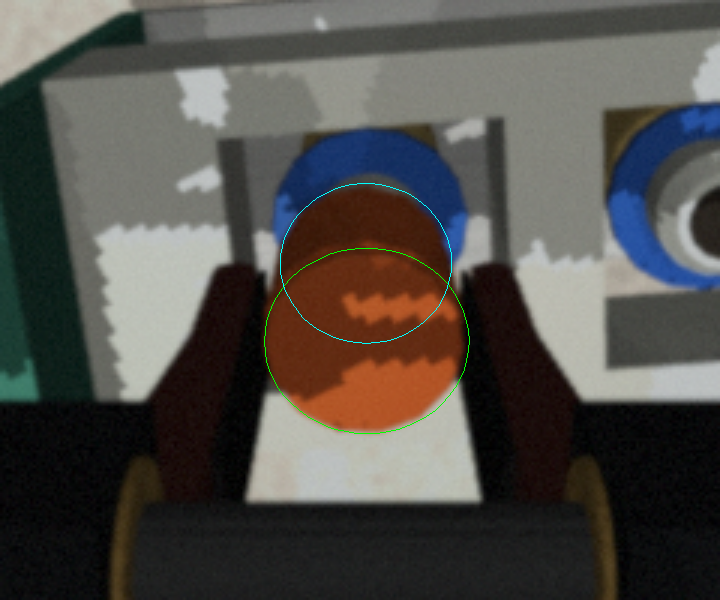

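{"fn": "send_rows", "kwargs": {"targets": [[0.05, 0.1, 0.3, 0], [0.05, 0.1, 0.6, 0], [0.05, 0.1, 0.9, 0], [0.05, 0.1, 1.2, 0], [0.05, 0.1, 1.4, 0], [0.05, 0.1, 1.4, 0]]}}

```text
time_s: 9.95
ee_pos: [0.5179, -0.2804, 0.1255]
tool_rot: [-0.671, -3.068, -0.0]
force: [0.8, -0.7, -0.8]
width: 0.38
```

{"fn": "send_rows", "kwargs": {"targets": [[0, 0, 0.3, 0], [0, 0, 0.6, 0], [0, 0, 0.8, 0], [0, 0, 0.9, 0], [0, 0, 0.9, 0], [0, 0, 0.9, 0]]}}

```text
time_s: 10.55
ee_pos: [0.5181, -0.2805, 0.117]
tool_rot: [0.672, 3.069, -0.0]
force: [-0.4, 0.0, -0.4]
width: 0.377
```

{"fn": "send_rows", "kwargs": {"targets": [[0, 0, 0, 0], [0, 0, 0, 0], [0, 0, 0, 0], [0, 0, -3, 0], [0, 0, -4, 0], [0, 0, -4, 0], [0, 0, -4, 0]], "gripper": 0.2}}

```text
time_s: 11.25
ee_pos: [0.518, -0.2804, 0.1567]
tool_rot: [0.671, 3.069, -0.0]
force: [-0.3, -0.4, 0.1]
width: 0.599
```

Run:
```python
from h import *
w=r.snapshot("wrist"); cv2.imwrite("pics/w4.png",w["pixels"][:,:,::-1])
print(r.read_state()['ee_pos'],topface(w,.112,(.5185,-.2805),40,.5))
```

```text
[ 0.51766668 -0.28022428  0.15626046] (array([ 0.51697801, -0.28062705]), array([ 0.51696602, -0.28063138]), ((320.92108154296875, 233.81800842285156), (51.33486557006836, 52.264503479003906), 54.25668716430664), np.int32(2177))
```

View pics/w4.png

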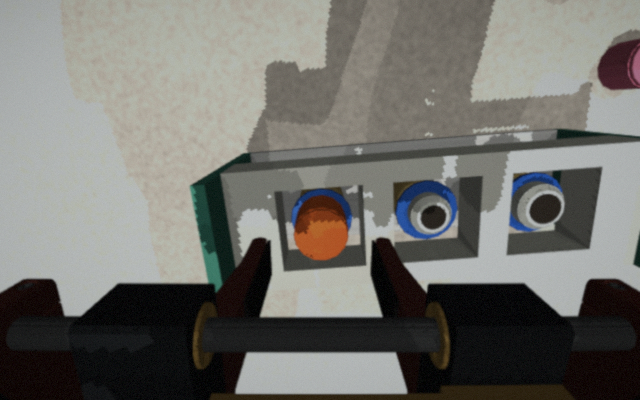

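{"fn": "send_rows", "kwargs": {"targets": [[0, 0, 0, 0], [0, 0, 0, 0], [0, 0, 0, 0], [0, 0, 0, 0], [0, 0, 0, 0], [0, 0, 0, 0], [0, 0, 1, 0], [0, 0, 2, 0], [0, 0, 2.6, 0], [0, 0, 2.9, 0], [0, 0, 2.9, 0], [0, 0, 2.9, 0]], "gripper": -1}}

```text
time_s: 12.5
ee_pos: [0.5182, -0.2805, 0.1279]
tool_rot: [-0.672, -3.069, 0.0]
force: [0.2, 0.2, 0.5]
width: 0.003
```

{"fn": "send_rows", "kwargs": {"targets": [[0, 0, 0.2, 0], [0, 0, 0.4, 0], [0, 0, 0.5, 0], [0, 0, 0.5, 0]]}}

```text
time_s: 12.9
ee_pos: [0.5185, -0.2807, 0.1238]
tool_rot: [0.671, 3.068, -0.001]
force: [-0.4, 0.1, 5.1]
width: 0.007
```

Contact near 0.124–0.126 with 5 N. Press further.

{"fn": "send_rows", "kwargs": {"targets": [[0, 0, 0.1, 0], [0, 0, 0.2, 0], [0, 0, 0.3, 0], [0, 0, 0.3, 0]]}}

```text
time_s: 13.3
ee_pos: [0.5185, -0.2807, 0.1209]
tool_rot: [0.671, 3.068, -0.001]
force: [-1.7, 1.2, 6.3]
width: 0.006
```

{"fn": "send_rows", "kwargs": {"targets": [[0, 0, 0.1, 0], [0, 0, 0.2, 0], [0, 0, 0.3, 0], [0, 0, 0.4, 0], [0, 0, 0.4, 0]]}}

```text
time_s: 13.8
ee_pos: [0.5185, -0.2807, 0.1169]
tool_rot: [0.671, 3.068, -0.001]
force: [-1.0, 1.4, 6.6]
width: 0.002
```

{"fn": "send_rows", "kwargs": {"targets": [[0, 0, 0.05, 0], [0, 0, 0.1, 0], [0, 0, 0.15, 0], [0, 0, 0.15, 0]]}}

```text
time_s: 14.2
ee_pos: [0.5187, -0.2808, 0.1163]
tool_rot: [0.671, 3.067, -0.001]
force: [-3.0, 2.4, 13.5]
width: 0.004
```

{"fn": "send_rows", "kwargs": {"targets": [[0, 0, -1, 0], [0, 0, -4, 0], [0, 0, -8, 0], [0, 0, -10, 0], [0, 0, -10, 0], [0, 0, -10, 0]]}}

```text
time_s: 14.8
ee_pos: [0.518, -0.2804, 0.2145]
tool_rot: [0.671, 3.069, -0.0]
force: [0.4, -0.2, -0.9]
width: 0.006
```

Run:
```python
from h import *
w=r.snapshot("wrist"); t=r.snapshot("scene")
a=w["pixels"][120:340,200:500]; b=t["pixels"][195:290,110:310]
cv2.imwrite("pics/w5.png",np.vstack([cv2.resize(a,(600,440)),cv2.resize(b,(600,285))[:160]])[:,:,::-1])
print(tool([.4998,.157,.2]),yaw(),r.read_state()['ee_pos'])
```

```text
[19.83328156 38.97635287  1.3586043 ] 65.31648433343918 [ 0.51727053 -0.27999068  0.21303917]
```

View pics/w5.png

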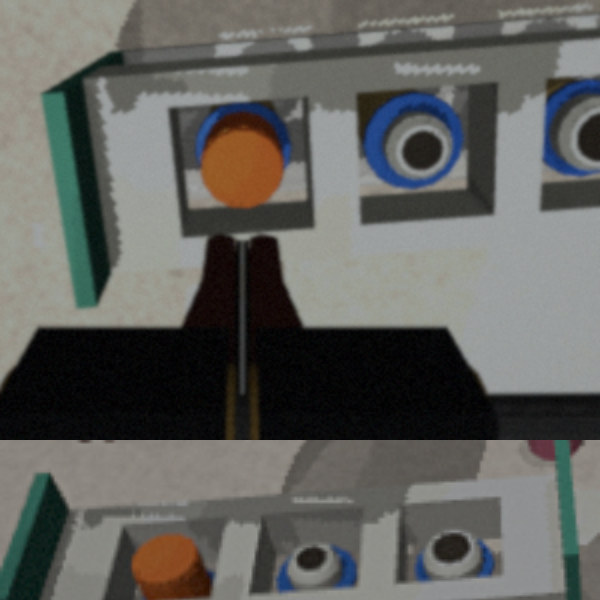

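{"fn": "send_rows", "kwargs": {"targets": [[19.8, 39.0, 1.2, -0.43], [19.8, 39.0, 1.2, -0.43], [19.8, 39.0, 1.2, -0.43], [19.8, 39.0, 1.2, -0.43], [19.8, 39.0, 1.2, -0.43], [19.8, 39.0, 1.2, -0.43], [19.8, 39.0, 1.2, -0.43], [19.8, 39.0, 1.2, -0.43], [19.8, 39.0, 1.2, -0.43], [19.8, 39.0, 1.2, -0.43], [19.8, 39.0, 1.2, -0.43]], "gripper": 0.4}}

```text
time_s: 16.0
ee_pos: [0.5001, 0.157, 0.2011]
tool_rot: [0.002, -3.139, 0.002]
force: [0.3, -0.4, 0.0]
width: 0.699
```

{"fn": "send_rows", "kwargs": {"targets": [[0, 0, 0, 0], [0, 0, 0, 0], [0, 0, 0, 0], [0, 0, 0, 0], [0, 0, 0, 0]]}}

```text
time_s: 16.5
ee_pos: [0.5012, 0.1561, 0.2026]
tool_rot: [0.003, 3.141, 0.0]
force: [1.0, 0.0, 0.3]
width: 0.7
```

Run:
```python
from h import *
w=r.snapshot("wrist"); cv2.imwrite("pics/w6.png",w["pixels"][:,:,::-1])
print(topface(w,.038,(.4998,.157),35))
print(tool([.4998,.157,.042]),yaw(),r.read_state()['ee_pos'])
```

```text
(array([0.49899415, 0.1553749 ]), array([0.49899418, 0.1553791 ]), ((321.0230712890625, 186.58172607421875), (35.1668701171875, 36.9783935546875), 95.47515869140625), np.int32(1071))
[ 0.13792431  0.07573279 16.05514915] 89.91589281609419 [0.50115276 0.15623015 0.20255166]
```

View pics/w6.png

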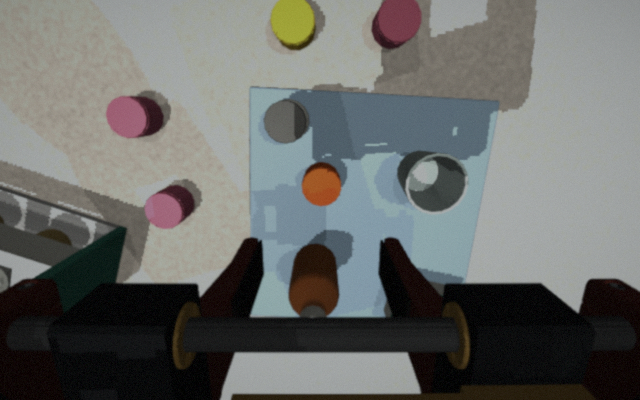

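{"fn": "send_rows", "kwargs": {"targets": [[0.17, 0.04, 4, 0], [0.17, 0.04, 8, 0], [0.17, 0.04, 11, 0], [0.17, 0.04, 13, 0], [0.17, 0.04, 14.5, 0], [0.17, 0.04, 16, 0], [0.17, 0.04, 16.05, 0], [0.17, 0.04, 16.05, 0]]}}

```text
time_s: 17.35
ee_pos: [0.4994, 0.157, 0.042]
tool_rot: [-0.001, -3.141, 0.0]
force: [-1.0, -0.1, -0.3]
width: 0.701
```

{"fn": "send_rows", "kwargs": {"targets": [[0, 0, 0, 0], [0, 0, 0, 0], [0, 0, 0, 0], [0, 0, 0, 0], [0, 0, 0, 0], [0, 0, 0, 0]], "gripper": -0.5}}

```text
time_s: 17.95
ee_pos: [0.4998, 0.1571, 0.0426]
tool_rot: [0.001, 3.141, 0.0]
force: [-0.7, 0.3, 6.5]
width: 0.426
```

{"fn": "send_rows", "kwargs": {"targets": [[0, 0, -2, 0], [0, 0, -6, 0], [0, 0, -11, 0], [0, 0, -16, 0], [0, 0, -17.5, 0], [0, 0, -17.5, 0]]}}

```text
time_s: 18.55
ee_pos: [0.5009, 0.1575, 0.2199]
tool_rot: [0.001, 3.136, 0.003]
force: [0.2, -1.1, -1.0]
width: 0.425
```

Run:
```python
from h import *
held(.019,dz=-.004,name='pics/h3.png')
print(tool([.5448+.045,-.2108-.02,.22]),yaw())
```

```text
ee [0.499655   0.15707648 0.21772653] yaw 89.95352700380873 w 37.54741877546592 F [-0.03580277  0.02349087 -0.05475702]
[ -9.04648012 -38.78016432  -0.2336451 ] 89.95352700380873
```

View pics/h3.png

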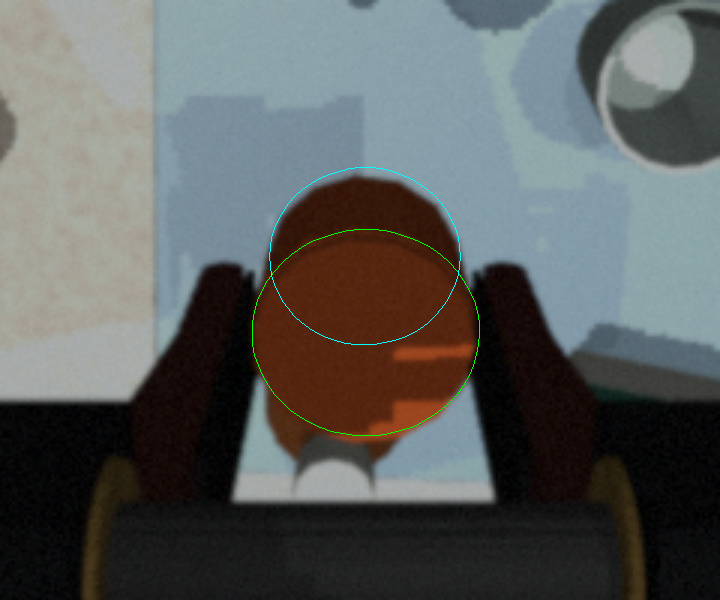

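Run:
```python
from h import *
print(tool([.5438,-.2106,.20]),yaw())
```

```text
[ -4.44055953 -36.76522238   1.75781277] 89.95352700380873
```

{"fn": "send_rows", "kwargs": {"targets": [[-4.4, -36.8, 0, 0], [-4.4, -36.8, 0, 0], [-4.4, -36.8, 0, 0], [-4.4, -36.8, 0, 0], [-4.4, -36.8, 0, 0], [-4.4, -36.8, 0, 0], [-4.4, -36.8, 0, 0], [-4.4, -36.8, 0, 0], [-4.4, -36.8, 2, 0], [-4.4, -36.8, 2, 0], [-4.4, -36.8, 2, 0], [-4.4, -36.8, 2, 0]]}}

```text
time_s: 19.8
ee_pos: [0.5429, -0.2104, 0.1966]
tool_rot: [0.0, -3.141, -0.001]
force: [-0.3, 0.1, 0.1]
width: 0.43
```

{"fn": "send_rows", "kwargs": {"targets": [[0, 0, 0, 0], [0, 0, 0, 0], [0, 0, 0, 0], [0, 0, 0, 0]]}}

```text
time_s: 20.2
ee_pos: [0.5432, -0.2109, 0.1973]
tool_rot: [0.001, 3.141, -0.0]
force: [0.2, 0.0, -0.4]
width: 0.425
```

Run:
```python
from h import *
print(tool([.5438,-.2106,.14]),yaw())
```

```text
[-0.05765573  0.03063735  5.73041537] 89.97389676101525
```

{"fn": "send_rows", "kwargs": {"targets": [[-0.06, 0.03, 2, 0], [-0.06, 0.03, 4, 0], [-0.06, 0.03, 5, 0], [-0.06, 0.03, 5.7, 0], [-0.06, 0.03, 5.7, 0], [-0.06, 0.03, 5.7, 0]]}}

```text
time_s: 20.8
ee_pos: [0.544, -0.2109, 0.1404]
tool_rot: [0.001, 3.141, -0.0]
force: [-0.5, -0.1, -0.6]
width: 0.425
```

Run:
```python
from h import *
held(.019,dz=-.0045,name='pics/h4.png')
```

```text
ee [ 0.544158   -0.21095818  0.14068216] yaw 89.95379235425614 w 37.61260038219403 F [-0.30568012 -0.05147526 -0.75794847]
```

View pics/h4.png

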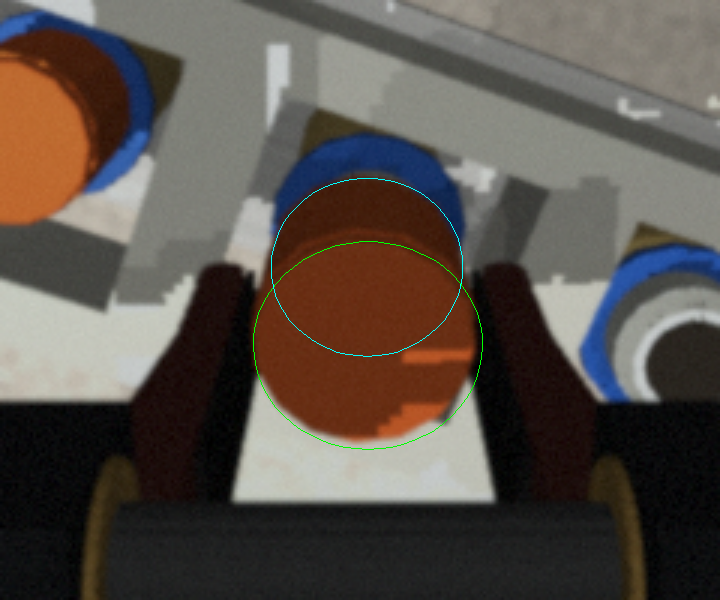

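{"fn": "send_rows", "kwargs": {"targets": [[0, 0, 0.3, 0], [0, 0, 0.6, 0], [0, 0, 0.9, 0], [0, 0, 1.2, 0], [0, 0, 1.5, 0], [0, 0, 1.5, 0]]}}

```text
time_s: 21.45
ee_pos: [0.5437, -0.2106, 0.1245]
tool_rot: [-0.001, -3.141, -0.0]
force: [0.8, 0.2, -1.0]
width: 0.43
```

{"fn": "send_rows", "kwargs": {"targets": [[0, 0, 0.3, 0], [0, 0, 0.6, 0], [0, 0, 0.8, 0], [0, 0, 0.8, 0], [0, 0, 0.8, 0]]}}

```text
time_s: 21.95
ee_pos: [0.5437, -0.2107, 0.1168]
tool_rot: [0.001, 3.142, 0.0]
force: [0.5, 1.1, -1.5]
width: 0.427
```

The large cap slid fully over tube b, and the small cap has already shown that c is the 24 mm tube. So b is the 28 mm tube, and I'll release and press.

{"fn": "send_rows", "kwargs": {"targets": [[0, 0, 0, 0], [0, 0, 0, 0], [0, 0, 0, 0], [0, 0, -3, 0], [0, 0, -4, 0], [0, 0, -4, 0], [0, 0, -4, 0]], "gripper": 0.3}}

```text
time_s: 22.65
ee_pos: [0.5435, -0.2107, 0.1567]
tool_rot: [0.001, 3.141, -0.0]
force: [-0.1, 0.4, -0.8]
width: 0.648
```

Run:
```python
from h import *
w=r.snapshot("wrist"); cv2.imwrite("pics/w7.png",w["pixels"][:,:,::-1])
print(r.read_state()['ee_pos'],topface(w,.112,(.545,-.211),40,.5))
```

```text
[ 0.54313359 -0.21058299  0.15621775] (array([ 0.54272762, -0.21165752]), array([ 0.54270553, -0.2116347 ]), ((320.88702392578125, 234.4737091064453), (56.583030700683594, 59.02321243286133), 110.62849426269531), np.int32(2696))
```

View pics/w7.png

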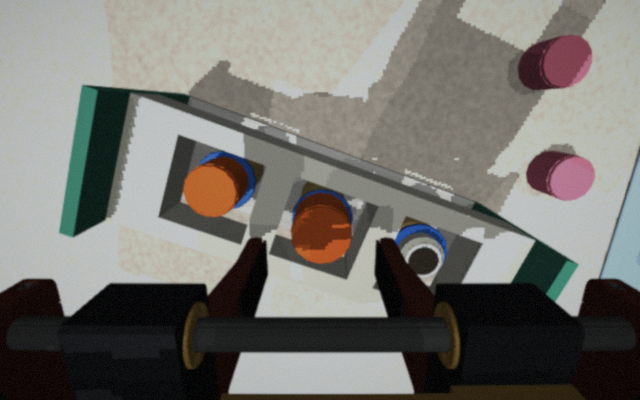

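{"fn": "send_rows", "kwargs": {"targets": [[0, 0, 0, 0], [0, 0, 0, 0], [0, 0, 0, 0], [0, 0, 0, 0], [0, 0, 0, 0], [0, 0, 0, 0], [0, 0, 1, 0], [0, 0, 2, 0], [0, 0, 2.6, 0], [0, 0, 2.9, 0], [0, 0, 2.9, 0], [0, 0, 2.9, 0]], "gripper": -1}}

```text
time_s: 23.9
ee_pos: [0.5437, -0.2108, 0.1279]
tool_rot: [-0.001, -3.142, -0.0]
force: [-0.1, -0.1, 0.0]
width: 0.008
```

{"fn": "send_rows", "kwargs": {"targets": [[0, 0, 0.2, 0], [0, 0, 0.4, 0], [0, 0, 0.6, 0], [0, 0, 0.8, 0], [0, 0, 0.8, 0]]}}

```text
time_s: 24.4
ee_pos: [0.5441, -0.2109, 0.1207]
tool_rot: [0.001, 3.14, -0.001]
force: [-0.3, 1.5, 5.1]
width: 0.004
```

{"fn": "send_rows", "kwargs": {"targets": [[0, 0, 0.1, 0], [0, 0, 0.2, 0], [0, 0, 0.3, 0], [0, 0, 0.4, 0], [0, 0, 0.4, 0]]}}

```text
time_s: 24.9
ee_pos: [0.5441, -0.2109, 0.1169]
tool_rot: [0.001, 3.14, -0.001]
force: [-0.9, 1.1, 6.6]
width: 0.006
```

{"fn": "send_rows", "kwargs": {"targets": [[0, 0, 0.05, 0], [0, 0, 0.1, 0], [0, 0, 0.13, 0], [0, 0, 0.13, 0]]}}

```text
time_s: 25.3
ee_pos: [0.5442, -0.211, 0.1163]
tool_rot: [0.001, 3.14, -0.001]
force: [-2.2, -0.0, 12.7]
width: 0.006
```

Same end stop as the first cap (0.1163, 13 N). I'll retract clear of the rack and check.

{"fn": "send_rows", "kwargs": {"targets": [[0, 0, -1, 0], [0, 0, -4, 0], [0, 0, -8, 0], [0, 0, -11, 0], [-5, 0, -11, 0], [-5, 0, -11, 0], [-5, 0, -11, 0], [-5, 0, -11, 0], [-5, 0, -11, 0]]}}

```text
time_s: 26.2
ee_pos: [0.5926, -0.2106, 0.2242]
tool_rot: [-0.002, -3.14, -0.001]
force: [-0.0, -0.0, 0.7]
width: 0.007
```

Run:
```python
from h import *
w=r.snapshot("wrist"); sc=r.snapshot("scene"); t=r.snapshot("top")
for g,rad in(((.519,-.281),.017),((.545,-.211),.019)): print(topface(w,.102,g,40,.6)[:2])
a=cv2.resize(w["pixels"][40:240,140:500],(540,300)); b=cv2.resize(sc["pixels"][115:290,110:500],(540,242))
img=np.vstack([a,b])
cv2.imwrite("pics/w8.png",img[:,:,::-1])
for q,z in(("bottle",.004),("beaker",.004),("jar",.004),("tipbox",.004)):
  d=r.place_of(sc,q); print(q,unproj(sc,d[0]["at"],z)[:2] if d else None)
print(r.read_state()["force"])
```

```text
(array([ 0.51815389, -0.28063968]), array([ 0.51815652, -0.28066018]))
(array([ 0.54347042, -0.21153099]), array([ 0.54346001, -0.2115525 ]))
bottle [0.58855578 0.15262945]
beaker [0.49950259 0.2577506 ]
jar [0.43249639 0.12436747]
tipbox [0.64303385 0.26458335]
[-0.11336736  0.08844202  0.92333609]
```

View pics/w8.png

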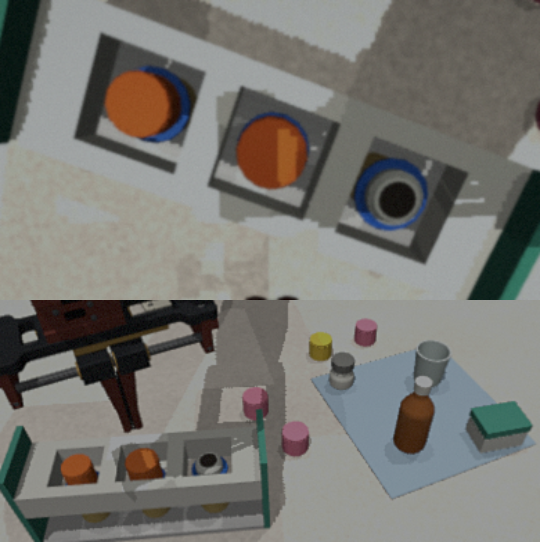

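Both caps sit home and level, tube a is open, and the other items haven't moved. Handing in.

```bash
python3 -c "
from h import *
print(r.close_job())"
```

```text
the job is handed in; nothing more can be done
None
```

Both caps are pressed home, and I handed the job in about 26 s into the 72 s limit. The hand-in gives no verdict, so the checks below are mine.

- **Small cap:** it slid fully onto the -y end tube (port_c), which only the 24 mm neck allows. I pressed it to a firm stop at 13.5 N.
- **Large cap:** it slid fully onto the middle tube (port_b). With the 24 mm neck already taken, that tube must be the 28 mm one. I pressed it to the same stop height at 12.7 N.
- **Final heights:** the fingertips stopped about 102 mm above the table for both caps. That is 2 mm above the deck, the height expected of a cap pressed home.
- **Final positions:** the last wrist picture put both cap tops about 2 mm or less from the estimated well centres, within the camera calibration error.
- **Other things:** the widest tube (port_a) is still open. The bottle, beaker, jar and tip box stand where they were; their readings differ from the first ones by at most 8 mm, which I put down to detector noise. At hand-in the gripper was clear of the rack and showed under 1 N.

I matched caps to tubes from neck and cap sizes in the pictures first. Each cap then went onto the first tube I tried, so I tried no wrong pairings. No check failed. The only disagreement was 1–2 mm between cameras on where the tubes and caps stood.

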